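# Zero the coffee grinder and set it four clicks coarser

### The job

Set the grind of the coffee grinder by feel: push the finger peg of its black collar clockwise (seen from above) until the collar comes up firmly against its end stop, then push it back anticlockwise by exactly four clicks and leave it resting there. Push the peg gently from the side with the fingertips (do not clamp or force it), and leave the things around the grinder where they are.

Things in the scene. Friction and masses are not known exactly. Their poses are not given: they have to be found in the camera images.
- grinder: round steel coffee grinder, fixed: 148 mm across at the foot, black drawer reaching 92 mm forward of its axis (own -x side). Origin: centre of its underside, z up. Round it turns a black collar, 136 mm across, its flat upper face 100 mm above the worktop; in the middle stands a fixed round black hopper, 60 mm across, top 138 mm above the worktop.
- collar_axis (a point): on the collar's turning axis, level with the collar's upper face (100 mm above the worktop); axes as the grinder's. End stop: stiff rubber, felt 0.02 to 0.15 rad clockwise of click zero (it was never calibrated, so its place must be felt): firmly met when the peg is pushed against it with 7 N or more; the push then rises about 8 N per mm at the peg. Let go, the collar springs to click zero.
- peg (a point): centre of the collar's one upright round steel finger peg, 119 mm above the worktop; moves with the collar. The peg is 12 mm thick, its axis 58 mm from the collar's axis, its top 138 mm above the worktop, 38 mm above the collar face. It breaks if pushed with more than 25 N; push it from the side, do not clamp it. A crest between clicks takes about 3 N here.
- collar (a joint): collar angle on the grinder, rad, growing anticlockwise from above, up to 3.3. At q the peg stands 105 degrees + q anticlockwise from the grinder's x axis. Sprung clicks every 0.5236 rad (30 degrees), click n at 0.5236 n, counted from click zero by the end stop; crests lie halfway between clicks, and past a crest the collar snaps on into the next click by itself.
- espresso_cup: bystander: espresso cup, 62 mm wide, 51 mm high; origin at the centre of its underside
- shot_glass: bystander: shot glass, 46 mm wide, 57 mm high; origin at the centre of its underside
- soup_tin: bystander: tin, 75 mm wide, 58 mm high; origin at the centre of its underside
- tape_roll: bystander: roll of tape lying flat, 96 mm wide, 25 mm high; origin at the centre of its underside
- clothes_peg: bystander: wooden clothes peg lying flat, 72 mm long, 12 mm high; origin at the centre of its underside

How it is judged:
By the outcome, as a careful person would: the job done as asked, in the order asked, and still so for the second after the job is handed in, with the robot touching nothing.
It also fails if it takes over 70 s, if anything falls off the work surface, if the arm or the gripper's body presses on something with over 40 N, if the wrist force passes 120 N, or if a joint passes its speed limit or range.

### The arm

A 6-joint arm with a two-finger parallel gripper is mounted at the origin on a cart in front of the work surface, level with it; the furniture and walls round the work are solid. World frame = base frame: x ahead of the robot, y to its left, z up, the work surface at z = 0. Lengths are in m, angles in rad, forces in N, time in s.
With the tool pointing down it reaches from about 0.375 to 0.75 m from the base axis. Payload 9 kg.
Tool frame: the origin (TCP) lies on the centre line of the jaws, within the pads' length; the fingertips stand ctrl.finger_overhang ahead of it and the grasp point (between the pads) lies 6 mm ahead of it (ctrl.finger_overhang is the distance from the TCP to the fingertips, in m); z points along the fingers, y is the line along which they close (so a half turn about z gives the same grasp; the last joint's range is limited). The gripper opens to 85 mm and grips with 20 to 120 N. Pads are 22 mm wide; open, the fingers measure 114 mm over their backs; the gripper's body (76 mm by 85 mm) begins 54 mm behind the grasp point. The pads swing forward as they close: fully open they stand 13 mm farther back than shut.
Start: joints at [1.041, 0.104, 0.097, 1.564, 0, 1.353], TCP at [0.184, 0.571, 0.256] pointing down, gripper open.
Joint ranges: [-2.99, 2.99], [-0.84, 1.86], [-1.1, 1.16], [-1.84, 2.11], [-1.51, 1.56], [-3.14, 3.14]. Speed limits (rad/s): [2.22, 2.22, 2.57, 3.14, 3.14, 3.14].

### API

Orientations are given as a unit quaternion [w, x, y, z].
In Python, from plant import state, viewer, workorder, ctrl gives the robot as it stands. The module is installed in compiled form; this text tells all that it offers.
- The arm moves only by the tool arm_command, never from a script. Its argument "rows" is a list of rows, each an object with "dp": the shift along the world's x, y, z in cm, a list of three; "angular": the turn, a rotation vector about the world's x, y, z in rad, a list of three; "hand": the closure in counts, from 0 (fully open) to 255 (shut). In form: [{"dp": [tx, ty, tz], "angular": [rx, ry, rz], "hand": hand}, ...]. A call has exactly 8 rows; each row is the pose to reach, as a shift and turn from the pose commanded when the call began; what a row does not reach only later rows make up. A row lasts 1/12 s, in which the tool goes at most 41.7 mm and 7.16 degrees, less where a joint would pass 70% of its speed; a pose out of reach is approached as far as the arm can. A call with a gripper value outside its range is refused whole. The fingers move at their own pace and stop on an object; "squeeze" is the grip in N (left out, the last holds). Time passes only in rows, so rows that repeat a pose let the fingers close, or fill a call up. It gives the time, the measured TCP pose, the force, the opening and the grip force at its end, in the units of the state.
- state(): the state, without advancing time (a new reading comes with each control period).
- viewer.snapshot(name): name is "scene" or "top" or "wrist"; returns the picture (480x640x3 uint8, red, green, blue); there is no depth.
- viewer.get_calibration(name): a dict with "intrinsics" (3x3 intrinsics, pixels), "R" (3x3) and "t" (3): a world point X has camera coordinates R X + t. Camera axes: x right, y down, z forward; pixel columns grow to the right and rows downward; lengths in m; the calibration is good to about 2 mm. A picture is of the moment at which its call begins: read the wrist's pose just before it. get_calibration takes no time and is no camera call; for the wrist camera it gives the pose at the moment of the call.
- workorder.close_job(): hands the job in; it is judged then, once.
The state is a dict: "t": time; "joint_pos": joint angles; "joint_vel": joint speeds; "effort": joint torques, N m; "tcp_pos": TCP position; "orientation": TCP orientation; "contact_force": force on the tool from outside, world axes, zero at the start; "torque": the same for the moment, N m; "width": finger opening in m; "grasp_force": force on a finger pad.
Only numpy, scipy, OpenCV 4.12 (cv2) and the standard library are available. Lean on these libraries where they do the work, as an engineer would, in place of code of your own. Each camera call takes 0.05 s, during which the arm holds its last target. There are 200 camera calls.

## Working session

There is one attempt and no reset: what is moved stays moved. The work goes in short steps, Python scripts to look and compute and a tool call to move; the robot and the scene stay as the last step left them, time stands still between calls to the robot, and variables do not carry over. Pictures are saved under pics/ and viewed, at most 10 in all, crops included, and the job is handed in when it is done.

Besides the shell and the picture viewer there is one more tool, called in YAML: its name, and indented under it one key for each argument. arm_command: Moves the arm, as the interface text tells. Its arguments: {"type":"object","properties":{"rows":{"type":"array"},"squeeze":{"type":"number"}},"required":["rows"]}

```bash
mkdir -p pics; python3 - <<'E'
from plant import state, viewer, workorder, ctrl
import cv2,numpy as np
print(state()); print(ctrl.finger_overhang)
for n in("scene","top"):
    c=viewer.get_calibration(n);print(n,c)
    cv2.imwrite(f"pics/{n}0.png",viewer.snapshot(n)[:,:,::-1])
E
```

```text
{'t': 0.0, 'joint_pos': array([1.04130524e+00, 1.04719641e-01, 9.64288856e-02, 1.56390064e+00,
       2.26507908e-05, 1.35310332e+00]), 'joint_vel': array([0.00013565, 0.0004808 , 0.00061408, 0.00152856, 0.00067003,
       0.00141955]), 'effort': array([ 6.17474016e-04, -5.56930876e+01,  5.03649330e+01,  1.69618166e-02,
       -3.32959917e-04,  5.55484107e-06]), 'tcp_pos': array([0.18388033, 0.57079818, 0.25548817]), 'orientation': array([-2.65118160e-04,  1.55268267e-01,  9.87872096e-01, -6.45287764e-04]), 'contact_force': array([-0.1082532 , -0.95488389,  0.26686908]), 'torque': array([-0.01651225, -0.03609282, -0.0232991 ]), 'grasp_force': 0.0, 'width': 0.08533338724186751}
0.025
scene {'intrinsics': array([[550.51215416,   0.        , 327.00860021],
       [  0.        , 550.51215416, 235.76463194],
       [  0.        ,   0.        ,   1.        ]]), 'R': array([[-0.64760917, -0.76190224,  0.01036044],
       [-0.30639436,  0.24793476, -0.91904888],
       [ 0.69765669, -0.59835887, -0.39400737]]), 't': array([0.29332616, 0.28902636, 0.46010142])}
top {'intrinsics': array([[504.4081531 ,   0.        , 324.17436496],
       [  0.        , 504.4081531 , 238.27807709],
       [  0.        ,   0.        ,   1.        ]]), 'R': array([[-0.0290053 , -0.99957046,  0.00419289],
       [-0.99676433,  0.02860879, -0.07511601],
       [ 0.07496379, -0.00635808, -0.99716599]]), 't': array([-0.07148255,  0.56675541,  1.0110888 ])}
```

View pics/top0.png

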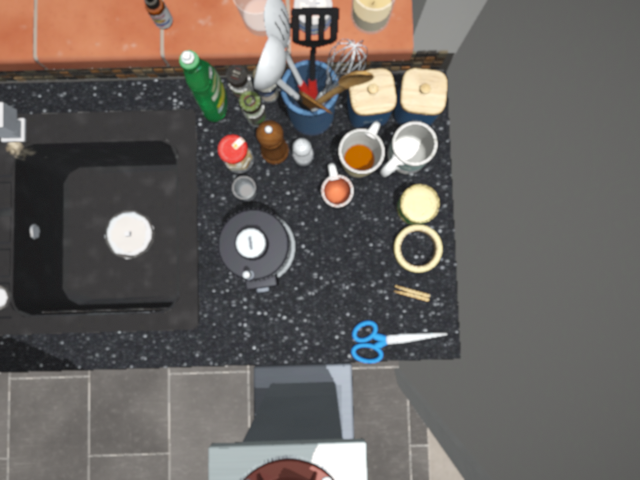

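View pics/scene0.png

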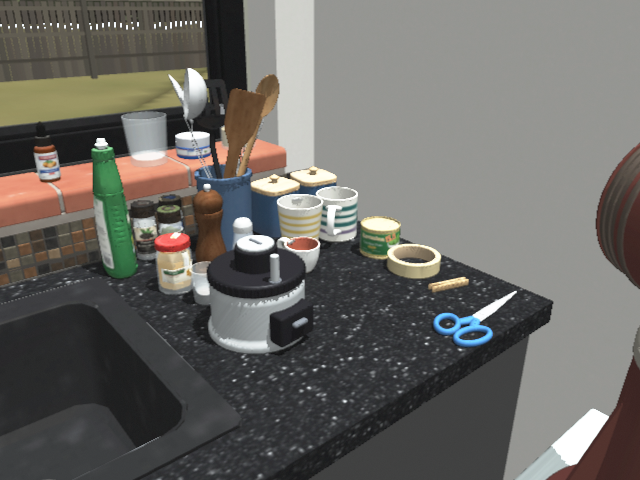

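The top view shows the hopper top at about (251,243), the peg top at about (247,274) and the drawer at about (263,284). Everything else sits on the +x or -y side of the grinder, and the front is free. Next I'll measure these precisely.

```bash
cat > h.py <<'E'
import numpy as np,cv2
def ray(c,u,v):
    d=c['R'].T@np.linalg.solve(c['intrinsics'],[u,v,1.]);return -c['R'].T@c['t'],d
def onz(c,u,v,z):
    o,d=ray(c,u,v);return o+d*(z-o[2])/d[2]
def proj(c,X):
    p=c['intrinsics']@(c['R']@np.array(X)+c['t']);return p[:2]/p[2]
E
python3 - <<'E'
from plant import viewer
from h import *
c=viewer.get_calibration("top");im=cv2.imread("pics/top0.png");s=viewer.get_calibration("scene")
g=cv2.cvtColor(im,cv2.COLOR_BGR2GRAY)
roi=g[205:300,210:310]
for lo in(110,150):
  n,l,st,ce=cv2.connectedComponentsWithStats((roi>lo).astype(np.uint8))
  for k in range(1,n):
    if st[k,4]>15: print(lo,ce[k]+[210,205],st[k], onz(c,*(ce[k]+[210,205]),.138).round(4))
for n,(u,v,z) in dict(hop=(251,243,.138),peg=(247.5,274.5,.138),drawer=(263,287,.06),cup=(337,190,.051),glass=(244,188,.057),jar=(235,152,.11)).items(): print(n,onz(c,u,v,z).round(4))
o,d=ray(s,274.5,257);p=o+d*(.138-o[2])/d[2];print('peg scene',p); print('hop scene',onz(s,256,243,.138))
a=cv2.resize(im[200:300,205:305],None,fx=6,fy=6,interpolation=cv2.INTER_CUBIC)
b=cv2.imread("pics/scene0.png")[225:350,195:320]
cv2.imwrite("pics/crop.png",a)
E
```

```text
110 [287.95238095 251.20535714] [ 67  15  19  57 336] [ 0.5341 -0.0208  0.138 ]
110 [250.19840213 242.66844208] [ 25  23  31  30 751] [0.5516 0.0472 0.138 ]
110 [247.98130841 274.29906542] [ 31  65  14  10 107] [0.4945 0.0523 0.138 ]
110 [268.76923077 282.19230769] [51 74 14  6 52] [0.4792 0.0151 0.138 ]
110 [262.66 289.22] [47 82 12  5 50] [0.4669 0.0263 0.138 ]
150 [288.54976303 251.68246445] [ 68  18  17  54 211] [ 0.5332 -0.0219  0.138 ]
150 [250.32097004 242.68188302] [ 26  23  30  30 701] [0.5515 0.047  0.138 ]
150 [245.90196078 274.45098039] [32 66  8  8 51] [0.4943 0.056  0.138 ]
150 [262.83333333 289.16666667] [48 83 10  3 24] [0.467 0.026 0.138]
hop [0.5509 0.0458 0.138 ]
peg [0.4941 0.0531 0.138 ]
drawer [0.4695 0.0348 0.06  ]
cup [ 0.6584 -0.1161  0.051 ]
glass [0.6667 0.069  0.057 ]
jar [0.7265 0.0768 0.11  ]
peg scene [0.48877088 0.06037651 0.138     ]
hop scene [0.54098077 0.0541391  0.138     ]
```

View pics/crop.png

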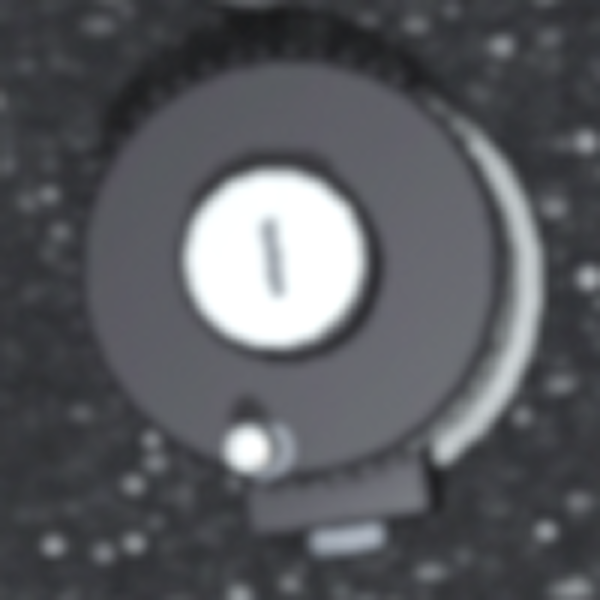

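Hopper to peg measures 57.9 mm against 58 expected, so the axis is at about (0.5515, 0.047). The peg's world angle is about 171° and the grinder's yaw about 6–8°, which puts it at click 2. Next: approach with the fingers shut, on the anticlockwise side of the peg.

arm_command:
  rows:
    - {"dp": [15,-27,0],"angular": [0,0,-0.7],"hand": 255}
    - {"dp": [15,-27,0],"angular": [0,0,-0.7],"hand": 255}
    - {"dp": [15,-27,0],"angular": [0,0,-0.7],"hand": 255}
    - {"dp": [15,-27,0],"angular": [0,0,-0.7],"hand": 255}
    - {"dp": [15,-27,0],"angular": [0,0,-0.7],"hand": 255}
    - {"dp": [15,-27,0],"angular": [0,0,-0.7],"hand": 255}
    - {"dp": [15,-27,0],"angular": [0,0,-0.7],"hand": 255}
    - {"dp": [15,-27,0],"angular": [0,0,-0.7],"hand": 255}
  squeeze: 30

```text
t: 0.77
tcp_pos: [0.3355, 0.2977, 0.2561]
orientation: [0.0, 0.486, 0.874, -0.0]
contact_force: [0.4, 0.2, 1.1]
width: 0.0001
grasp_force: 0.0
```

arm_command:
  rows:
    - {"dp": [16.1,-27.5,0],"angular": [0,0,-0.7],"hand": 255}
    - {"dp": [16.1,-27.5,0],"angular": [0,0,-0.7],"hand": 255}
    - {"dp": [16.1,-27.5,0],"angular": [0,0,-0.7],"hand": 255}
    - {"dp": [16.1,-27.5,0],"angular": [0,0,-0.7],"hand": 255}
    - {"dp": [16.1,-27.5,0],"angular": [0,0,-0.7],"hand": 255}
    - {"dp": [16.1,-27.5,0],"angular": [0,0,-0.7],"hand": 255}
    - {"dp": [16.1,-27.5,0],"angular": [0,0,-0.7],"hand": 255}
    - {"dp": [16.1,-27.5,0],"angular": [0,0,-0.7],"hand": 255}

```text
t: 1.43
tcp_pos: [0.4961, 0.0228, 0.2558]
orientation: [0.0, 0.756, 0.655, -0.0]
contact_force: [-0.1, 0.3, -0.3]
width: 0.0004
grasp_force: 0.0
```

```bash
python3 - <<'E'
from plant import state, viewer
from h import *
from scipy.spatial.transform import Rotation as R
s=state()
print({k:np.round(v,4) for k,v in s.items()})
w=s['orientation'];M=R.from_quat([*w[1:],w[0]]).as_matrix();print(M.round(3),'xdir',np.degrees(np.arctan2(M[1,0],M[0,0])))
c=viewer.get_calibration("wrist");im=viewer.snapshot("wrist")[:,:,::-1].copy();cv2.imwrite("pics/w1.png",im)
ax=np.array([.5515,.047]);print('axis px',proj(c,[*ax,.138]),'peg',proj(c,[.4943,.056,.138]), 'stand',proj(c,[.495,.0265,.110]))
E
```

```text
{'t': np.float64(1.4333), 'joint_pos': array([-2.1780e-01, -2.1190e-01, -2.0930e-01,  1.5734e+00, -5.0000e-04,
        1.4965e+00]), 'joint_vel': array([-0.476 ,  0.4305,  0.3722, -0.0448,  0.0116, -0.4826]), 'effort': array([  2.2309, -43.0706,  48.2682,   0.1862,  -0.1239,   0.6151]), 'tcp_pos': array([0.4961, 0.0228, 0.2558]), 'orientation': array([ 2.000e-04,  7.560e-01,  6.546e-01, -2.000e-04]), 'contact_force': array([-0.0592,  0.3193, -0.3143]), 'torque': array([ 0.0694, -0.0108,  0.0154]), 'grasp_force': np.float64(0.0), 'width': np.float64(0.0004)}
[[ 0.143  0.99  -0.   ]
 [ 0.99  -0.143 -0.001]
 [-0.001  0.    -1.   ]] xdir 81.77677790708569
axis px [406.32988832 191.03419339] peg [305.27462571 189.85291493] stand [314.4844482  225.05885688]
```

View pics/w1.png

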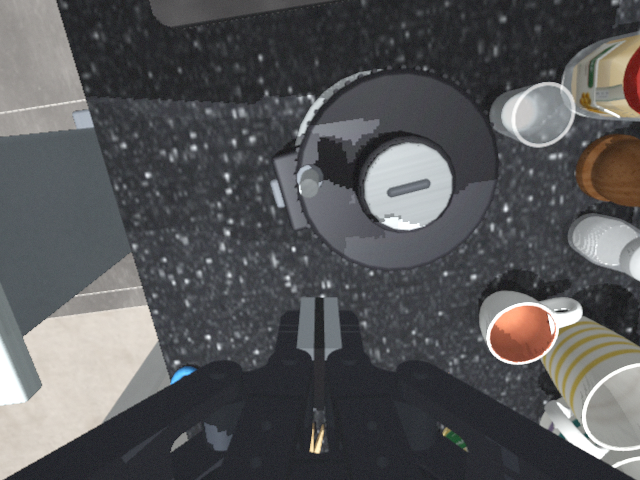

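The wrist view shows the hopper cap at about (407,186) and the peg top at about (310,182), near the predictions. The arm was still settling, so I'll remeasure at rest.

```bash
python3 - <<'E'
from plant import state, viewer
from h import *
viewer.snapshot("wrist");c=viewer.get_calibration("wrist");im=viewer.snapshot("wrist")[:,:,::-1].copy();cv2.imwrite("pics/w2.png",im)
print(state()['tcp_pos'],state()['contact_force'],np.abs(state()['joint_vel']).max())
g=cv2.cvtColor(im,cv2.COLOR_BGR2GRAY)
for lo in (110,140,):
  n,l,st,ce=cv2.connectedComponentsWithStats((g>lo).astype(np.uint8))
  for k in range(1,n):
    x,y=ce[k]
    if st[k,4]>100 and 260<x<500 and 100<y<260: print(lo,ce[k].round(1),st[k],onz(c,*ce[k],.138).round(4))
gg=cv2.medianBlur(g,5)
print(cv2.HoughCircles(gg,cv2.HOUGH_GRADIENT,1,30,param1=80,param2=25,minRadius=38,maxRadius=52))
print(cv2.HoughCircles(gg[130:230,260:350],cv2.HOUGH_GRADIENT,1,30,param1=60,param2=12,minRadius=8,maxRadius=16))
cv2.imwrite("pics/w2c.png",cv2.resize(im[60:290,260:520],None,fx=2.5,fy=2.5))
ax=[.5515,.047,.138];print(proj(c,ax),proj(c,[.4943,.056,.138]))
E
```

```text
[0.49532341 0.02444455 0.25555042] [ 0.56731482  0.58227497 -0.30795918] 0.051218827553162656
110 [321.3 103.3] [294  70  77  75 672] [0.5102 0.1011 0.138 ]
110 [325.6 160.5] [ 297  119   82  108 2416] [0.5082 0.0707 0.138 ]
110 [407.9 185.6] [ 364  142   89   89 5943] [0.5526 0.0499 0.138 ]
110 [290.1 188.4] [275 156  31  72 937] [0.486  0.0581 0.138 ]
110 [277.1 193.5] [270 180  15  28 217] [0.4781 0.0562 0.138 ]
110 [352.2 245.3] [344 237  21  20 191] [0.5169 0.0188 0.138 ]
140 [309.5 113.5] [296  95  28  42 311] [0.5032 0.0969 0.138 ]
140 [407.9 185.7] [ 365  142   87   88 5569] [0.5526 0.0498 0.138 ]
140 [306.  183.2] [297 165  20  32 360] [0.4954 0.0597 0.138 ]
140 [277.  193.7] [271 181  13  26 178] [0.478  0.0561 0.138 ]
[[[410.5 185.5  43.6]
  [528.5 347.5  45.8]
  [612.5 392.5  50.3]
  [518.5 315.5  44.8]
  [631.5 416.5  48.1]]]
[[[47.5 57.5  9.6]]]
[406.39517528 190.78589339] [305.11034622 189.77957017]
```

View pics/w2c.png

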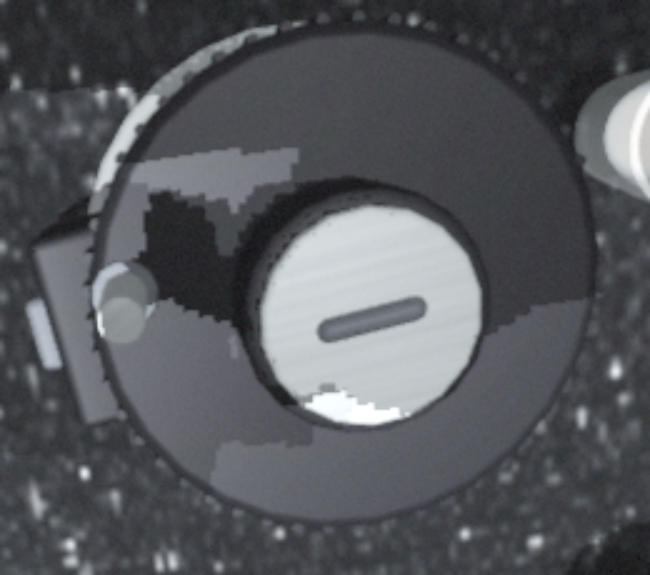

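At rest, the peg top at about (309,188) and the hopper cap at about (408,186) give an axis of (0.552, 0.0485) and a peg angle of about 171.5°, which agrees with the top view. Descending beside the peg.

arm_command:
  rows:
    - {"dp": [0,0,-3],"angular": [0,0,0],"hand": 255}
    - {"dp": [0,0,-6],"angular": [0,0,0],"hand": 255}
    - {"dp": [0,0,-8],"angular": [0,0,0],"hand": 255}
    - {"dp": [0,0,-9.5],"angular": [0,0,0],"hand": 255}
    - {"dp": [0,0,-10.5],"angular": [0,0,0],"hand": 255}
    - {"dp": [0,0,-11.2],"angular": [0,0,0],"hand": 255}
    - {"dp": [0,0,-11.4],"angular": [0,0,0],"hand": 255}
    - {"dp": [0,0,-11.4],"angular": [0,0,0],"hand": 255}

```text
t: 2.25
tcp_pos: [0.495, 0.0265, 0.1425]
orientation: [0.0, 0.755, 0.656, 0.0]
contact_force: [1.0, 0.1, 0.2]
width: 0.0001
grasp_force: 0.0
```

```bash
cat > w.py <<'E'
import sys
from plant import state
from h import *
A=np.array([.552,.0485])
s=state();r=s['tcp_pos'][:2]-A;th=np.arctan2(r[1],r[0]);f=s['contact_force'];rad=r/np.hypot(*r)
print('t',round(s['t'],2),'tcp',s['tcp_pos'].round(4),'r',np.hypot(*r).round(4),'deg',np.degrees(th).round(1)%360,'F',f.round(1),'Ftan_acw',(f[:2]@[-rad[1],rad[0]]).round(2),'Frad',(f[:2]@rad).round(2))
E
python3 w.py; python3 - <<'E'
import numpy as np
# plan: finger angle (world), r .060, tool xdir = angle-90-ish
A=np.array([.552,.0485])
for a in range(200,85,-10):
    print(a,((A+.060*np.array([np.cos(np.radians(a)),np.sin(np.radians(a))]))*100).round(2))
E
```

```text
t 2.25 tcp [0.495  0.0265 0.1425] r 0.0611 deg 201.1 F [1.  0.1 0.2] Ftan_acw 0.29 Frad -0.93
200 [49.56  2.8 ]
190 [49.29  3.81]
180 [49.2   4.85]
170 [49.29  5.89]
160 [49.56  6.9 ]
150 [50.    7.85]
140 [50.6   8.71]
130 [51.34  9.45]
120 [52.2  10.05]
110 [53.15 10.49]
100 [54.16 10.76]
90 [55.2  10.85]
```

arm_command:
  rows:
    - {"dp": [-0.15,0.7,0],"angular": [0,0,0],"hand": 255}
    - {"dp": [-0.2,1.2,0],"angular": [0,0,0],"hand": 255}
    - {"dp": [-0.25,1.5,0],"angular": [0,0,0],"hand": 255}
    - {"dp": [-0.28,1.8,0],"angular": [0,0,-0.05],"hand": 255}
    - {"dp": [-0.3,2.2,0],"angular": [0,0,-0.1],"hand": 255}
    - {"dp": [-0.27,2.6,0],"angular": [0,0,-0.18],"hand": 255}
    - {"dp": [-0.23,3.0,0],"angular": [0,0,-0.24],"hand": 255}
    - {"dp": [-0.2,3.3,0],"angular": [0,0,-0.28],"hand": 255}

```text
t: 2.92
tcp_pos: [0.4933, 0.0597, 0.1429]
orientation: [0.0, 0.84, 0.542, 0.0]
contact_force: [0.1, 0.2, 0.4]
width: -0.0001
grasp_force: 0.0
```

```bash
python3 w.py
```

```text
t 2.92 tcp [0.4933 0.0597 0.1429] r 0.0597 deg 169.2 F [0.1 0.2 0.4] Ftan_acw -0.21 Frad -0.09
```

arm_command:
  rows:
    - {"dp": [0.1,0.5,0],"angular": [0,0,-0.08],"hand": 255}
    - {"dp": [0.25,0.95,0],"angular": [0,0,-0.16],"hand": 255}
    - {"dp": [0.42,1.4,0],"angular": [0,0,-0.24],"hand": 255}
    - {"dp": [0.7,1.9,0],"angular": [0,0,-0.33],"hand": 255}
    - {"dp": [0.98,2.35,0],"angular": [0,0,-0.42],"hand": 255}
    - {"dp": [1.22,2.67,0],"angular": [0,0,-0.48],"hand": 255}
    - {"dp": [1.4,2.9,0],"angular": [0,0,-0.54],"hand": 255}
    - {"dp": [1.6,3.08,0],"angular": [0,0,-0.58],"hand": 255}

```text
t: 3.58
tcp_pos: [0.5093, 0.0905, 0.1428]
orientation: [0.0, 0.96, 0.28, 0.0]
contact_force: [-0.0, -0.0, 0.3]
width: 0.0005
grasp_force: 0.0
```

```bash
python3 w.py; python3 - <<'E'
from plant import viewer
from h import *
c=viewer.get_calibration("top");im=viewer.snapshot("top")[:,:,::-1]
print(proj(c,[.552,.0485,.138]))
cv2.imwrite("pics/t1.png",cv2.resize(im[190:310,190:320],None,fx=5,fy=5))
E
```

```text
t 3.58 tcp [0.5093 0.0905 0.1428] r 0.0599 deg 135.4 F [-0.  -0.   0.3] Ftan_acw 0.02 Frad -0.01
[249.49967814 242.44935461]
```

View pics/t1.png

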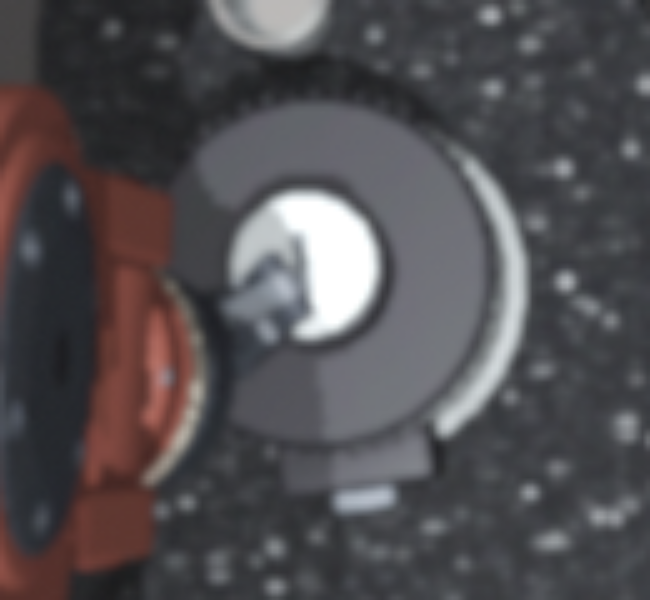

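arm_command:
  rows:
    - {"dp": [0.1,0.2,0],"angular": [0,0,-0.1],"hand": 255}
    - {"dp": [0.2,0.35,0],"angular": [0,0,-0.2],"hand": 255}
    - {"dp": [0.3,0.5,0],"angular": [0,0,-0.2],"hand": 255}
    - {"dp": [0.4,0.57,0],"angular": [0,0,-0.2],"hand": 255}
    - {"dp": [0.5,0.6,0],"angular": [0,0,-0.2],"hand": 255}
    - {"dp": [0.59,0.63,0],"angular": [0,0,-0.2],"hand": 255}
    - {"dp": [0.59,0.63,0],"angular": [0,0,-0.2],"hand": 255}
    - {"dp": [0.59,0.63,0],"angular": [0,0,-0.2],"hand": 255}

```text
t: 4.3
tcp_pos: [0.515, 0.0961, 0.1423]
orientation: [0.0, 0.983, 0.184, -0.0]
contact_force: [0.4, -0.2, 0.0]
width: -0.0002
grasp_force: 0.1
```

arm_command:
  rows:
    - {"dp": [0.05,0.02,0],"angular": [0,0,0],"hand": 255}
    - {"dp": [0.1,0.03,0],"angular": [0,0,0],"hand": 255}
    - {"dp": [0.15,0.05,0],"angular": [0,0,0],"hand": 255}
    - {"dp": [0.19,0.06,0],"angular": [0,0,0],"hand": 255}
    - {"dp": [0.19,0.06,0],"angular": [0,0,0],"hand": 255}
    - {"dp": [0.19,0.06,0],"angular": [0,0,0],"hand": 255}
    - {"dp": [0.19,0.06,0],"angular": [0,0,0],"hand": 255}
    - {"dp": [0.19,0.06,0],"angular": [0,0,0],"hand": 255}

```text
t: 4.97
tcp_pos: [0.5168, 0.0968, 0.1423]
orientation: [-0.0, 0.983, 0.184, -0.0]
contact_force: [-2.4, 1.4, -0.5]
width: 0.0001
grasp_force: 0.7
```

```bash
python3 w.py
```

```text
t 4.97 tcp [0.5168 0.0968 0.1423] r 0.0598 deg 126.1 F [-2.4  1.4 -0.5] Ftan_acw 1.11 Frad 2.49
```

arm_command:
  rows:
    - {"dp": [0.03,0.01,0],"angular": [0,0,0],"hand": 255}
    - {"dp": [0.06,0.02,0],"angular": [0,0,0],"hand": 255}
    - {"dp": [0.1,0.03,0],"angular": [0,0,0],"hand": 255}
    - {"dp": [0.1,0.03,0],"angular": [0,0,0],"hand": 255}
    - {"dp": [0.1,0.03,0],"angular": [0,0,0],"hand": 255}
    - {"dp": [0.1,0.03,0],"angular": [0,0,0],"hand": 255}
    - {"dp": [0.1,0.03,0],"angular": [0,0,0],"hand": 255}
    - {"dp": [0.1,0.03,0],"angular": [0,0,0],"hand": 255}

```text
t: 5.63
tcp_pos: [0.5178, 0.0971, 0.1422]
orientation: [0.0, 0.983, 0.184, -0.0]
contact_force: [-3.0, 0.4, -0.2]
width: -0.0001
grasp_force: 1.0
```

```bash
python3 w.py
```

```text
t 5.63 tcp [0.5178 0.0971 0.1422] r 0.0594 deg 125.1 F [-3.   0.4 -0.2] Ftan_acw 2.2 Frad 2.07
```

arm_command:
  rows:
    - {"dp": [0.03,0.01,0],"angular": [0,0,0],"hand": 255}
    - {"dp": [0.06,0.02,0],"angular": [0,0,0],"hand": 255}
    - {"dp": [0.1,0.03,0],"angular": [0,0,0],"hand": 255}
    - {"dp": [0.1,0.03,0],"angular": [0,0,0],"hand": 255}
    - {"dp": [0.1,0.03,0],"angular": [0,0,0],"hand": 255}
    - {"dp": [0.1,0.03,0],"angular": [0,0,0],"hand": 255}
    - {"dp": [0.1,0.03,0],"angular": [0,0,0],"hand": 255}
    - {"dp": [0.1,0.03,0],"angular": [0,0,0],"hand": 255}

```text
t: 6.3
tcp_pos: [0.5188, 0.0974, 0.1423]
orientation: [0.0, 0.983, 0.184, -0.0]
contact_force: [-2.1, 0.7, -1.0]
width: -0.0001
grasp_force: 1.2
```

```bash
python3 w.py
```

```text
t 6.3 tcp [0.5188 0.0974 0.1423] r 0.0591 deg 124.2 F [-2.1  0.7 -1. ] Ftan_acw 1.37 Frad 1.74
```

arm_command:
  rows:
    - {"dp": [0.03,0.01,0],"angular": [0,0,0],"hand": 255}
    - {"dp": [0.06,0.02,0],"angular": [0,0,0],"hand": 255}
    - {"dp": [0.1,0.03,0],"angular": [0,0,0],"hand": 255}
    - {"dp": [0.1,0.03,0],"angular": [0,0,0],"hand": 255}
    - {"dp": [0.1,0.03,0],"angular": [0,0,0],"hand": 255}
    - {"dp": [0.1,0.03,0],"angular": [0,0,0],"hand": 255}
    - {"dp": [0.1,0.03,0],"angular": [0,0,0],"hand": 255}
    - {"dp": [0.1,0.03,0],"angular": [0,0,0],"hand": 255}

```text
t: 6.97
tcp_pos: [0.5198, 0.0977, 0.1423]
orientation: [0.0, 0.983, 0.184, -0.0]
contact_force: [-3.0, 0.2, -1.3]
width: 0.0001
grasp_force: 1.4
```

```bash
python3 w.py
```

```text
t 6.97 tcp [0.5198 0.0977 0.1423] r 0.0588 deg 123.2 F [-3.   0.2 -1.3] Ftan_acw 2.39 Frad 1.74
```

arm_command:
  rows:
    - {"dp": [0.03,0.01,0],"angular": [0,0,0],"hand": 255}
    - {"dp": [0.06,0.02,0],"angular": [0,0,0],"hand": 255}
    - {"dp": [0.1,0.03,0],"angular": [0,0,0],"hand": 255}
    - {"dp": [0.1,0.03,0],"angular": [0,0,0],"hand": 255}
    - {"dp": [0.1,0.03,0],"angular": [0,0,0],"hand": 255}
    - {"dp": [0.1,0.03,0],"angular": [0,0,0],"hand": 255}
    - {"dp": [0.1,0.03,0],"angular": [0,0,0],"hand": 255}
    - {"dp": [0.1,0.03,0],"angular": [0,0,0],"hand": 255}

```text
t: 7.63
tcp_pos: [0.5208, 0.098, 0.1423]
orientation: [0.0, 0.983, 0.184, -0.0]
contact_force: [-3.6, 1.8, -1.0]
width: -0.0
grasp_force: 1.6
```

```bash
python3 w.py
```

```text
t 7.63 tcp [0.5208 0.098  0.1423] r 0.0585 deg 122.2 F [-3.6  1.8 -1. ] Ftan_acw 2.07 Frad 3.4
```

arm_command:
  rows:
    - {"dp": [0.03,0.01,0],"angular": [0,0,0],"hand": 255}
    - {"dp": [0.06,0.02,0],"angular": [0,0,0],"hand": 255}
    - {"dp": [0.1,0.02,0],"angular": [0,0,0],"hand": 255}
    - {"dp": [0.1,0.02,0],"angular": [0,0,0],"hand": 255}
    - {"dp": [0.1,0.02,0],"angular": [0,0,0],"hand": 255}
    - {"dp": [0.1,0.02,0],"angular": [0,0,0],"hand": 255}
    - {"dp": [0.1,0.02,0],"angular": [0,0,0],"hand": 255}
    - {"dp": [0.1,0.02,0],"angular": [0,0,0],"hand": 255}

```text
t: 8.3
tcp_pos: [0.5215, 0.0983, 0.1423]
orientation: [-0.0, 0.983, 0.184, -0.0]
contact_force: [-5.5, 1.1, -0.5]
width: 0.0001
grasp_force: 2.6
```

```bash
python3 w.py
```

```text
t 8.3 tcp [0.5215 0.0983 0.1423] r 0.0583 deg 121.5 F [-5.5  1.1 -0.5] Ftan_acw 4.14 Frad 3.87
```

arm_command:
  rows:
    - {"dp": [0.02,0,0],"angular": [0,0,0],"hand": 255}
    - {"dp": [0.04,0,0],"angular": [0,0,0],"hand": 255}
    - {"dp": [0.06,0,0],"angular": [0,0,0],"hand": 255}
    - {"dp": [0.06,0,0],"angular": [0,0,0],"hand": 255}
    - {"dp": [0.06,0,0],"angular": [0,0,0],"hand": 255}
    - {"dp": [0.06,0,0],"angular": [0,0,0],"hand": 255}
    - {"dp": [0.06,0,0],"angular": [0,0,0],"hand": 255}
    - {"dp": [0.06,0,0],"angular": [0,0,0],"hand": 255}

```text
t: 8.97
tcp_pos: [0.5219, 0.0984, 0.1422]
orientation: [-0.0, 0.983, 0.184, -0.001]
contact_force: [-7.6, 0.8, 1.1]
width: 0.0003
grasp_force: 3.2
```

```bash
python3 w.py
```

```text
t 8.97 tcp [0.5219 0.0984 0.1422] r 0.0583 deg 121.1 F [-7.6  0.8  1.1] Ftan_acw 6.06 Frad 4.58
```

arm_command:
  rows:
    - {"dp": [0.03,0,0],"angular": [0,0,0],"hand": 255}
    - {"dp": [0.06,0.01,0],"angular": [0,0,0],"hand": 255}
    - {"dp": [0.1,0.02,0],"angular": [0,0,0],"hand": 255}
    - {"dp": [0.1,0.02,0],"angular": [0,0,0],"hand": 255}
    - {"dp": [0.1,0.02,0],"angular": [0,0,0],"hand": 255}
    - {"dp": [0.1,0.02,0],"angular": [0,0,0],"hand": 255}
    - {"dp": [0.1,0.02,0],"angular": [0,0,0],"hand": 255}
    - {"dp": [0.1,0.02,0],"angular": [0,0,0],"hand": 255}

```text
t: 9.63
tcp_pos: [0.5225, 0.0986, 0.1423]
orientation: [-0.0, 0.983, 0.184, -0.001]
contact_force: [-9.6, 1.4, 2.8]
width: 0.0
grasp_force: 4.4
```

```bash
python3 w.py
```

```text
t 9.63 tcp [0.5225 0.0986 0.1423] r 0.0581 deg 120.5 F [-9.6  1.4  2.8] Ftan_acw 7.55 Frad 6.06
```

arm_command:
  rows:
    - {"dp": [0.04,0,0],"angular": [0,0,0],"hand": 255}
    - {"dp": [0.08,0.01,0],"angular": [0,0,0],"hand": 255}
    - {"dp": [0.12,0.02,0],"angular": [0,0,0],"hand": 255}
    - {"dp": [0.15,0.03,0],"angular": [0,0,0],"hand": 255}
    - {"dp": [0.15,0.03,0],"angular": [0,0,0],"hand": 255}
    - {"dp": [0.15,0.03,0],"angular": [0,0,0],"hand": 255}
    - {"dp": [0.15,0.03,0],"angular": [0,0,0],"hand": 255}
    - {"dp": [0.15,0.03,0],"angular": [0,0,0],"hand": 255}

```text
t: 10.3
tcp_pos: [0.5233, 0.0989, 0.1422]
orientation: [-0.0, 0.983, 0.184, -0.002]
contact_force: [-13.7, -0.0, 4.7]
width: -0.0001
grasp_force: 6.2
```

```bash
python3 w.py
```

```text
t 10.3 tcp [0.5233 0.0989 0.1422] r 0.0579 deg 119.6 F [-13.7  -0.    4.7] Ftan_acw 11.92 Frad 6.77
```

Stop firmly met at about 13 N. Backing off, then lifting over to the clockwise side of the peg.

arm_command:
  rows:
    - {"dp": [-0.3,-0.1,0],"angular": [0,0,0],"hand": 255}
    - {"dp": [-0.7,-0.25,0],"angular": [0,0,0],"hand": 255}
    - {"dp": [-1.2,-0.45,0],"angular": [0,0,0],"hand": 255}
    - {"dp": [-1.7,-0.7,0],"angular": [0,0,0],"hand": 255}
    - {"dp": [-1.7,-0.7,0],"angular": [0,0,0],"hand": 255}
    - {"dp": [-1.7,-0.7,2.5],"angular": [0,0,0],"hand": 255}
    - {"dp": [-1.7,-0.7,5],"angular": [0,0,0],"hand": 255}
    - {"dp": [-1.7,-0.7,5],"angular": [0,0,0],"hand": 255}

```text
t: 10.97
tcp_pos: [0.5103, 0.0913, 0.1975]
orientation: [0.001, 0.983, 0.184, 0.004]
contact_force: [1.2, -0.3, 0.2]
width: 0.0003
grasp_force: 0.0
```

```bash
python3 w.py; python3 - <<'E'
from plant import viewer
from h import *
c=viewer.get_calibration("wrist");im=viewer.snapshot("wrist")[:,:,::-1]
cv2.imwrite("pics/w3.png",im)
for a in(105,111,117):
  a=np.radians(a);print(proj(c,[.552+.058*np.cos(a),.0485+.058*np.sin(a),.138]))
E
```

```text
t 10.97 tcp [0.5103 0.0913 0.1975] r 0.0598 deg 134.2 F [ 1.2 -0.3  0.2] Ftan_acw -0.69 Frad -1.06
[313.00832397 224.72449689]
[312.31913909 237.80952843]
[313.05313919 250.64182829]
```

View pics/w3.png

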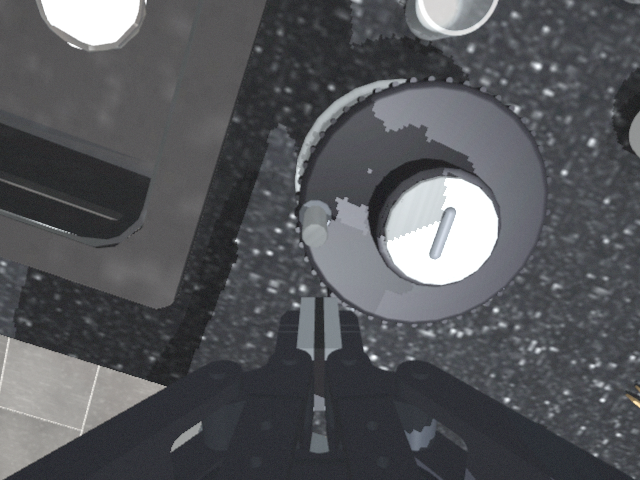

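The peg top sits at (315,235), where click zero is predicted (312,238). Now over to its clockwise side.

arm_command:
  rows:
    - {"dp": [2,0.6,0],"angular": [0,0,0],"hand": 255}
    - {"dp": [4.5,1.3,0],"angular": [0,0,0],"hand": 255}
    - {"dp": [5.5,1.6,0],"angular": [0,0,0],"hand": 255}
    - {"dp": [5.5,1.6,0],"angular": [0,0,0],"hand": 255}
    - {"dp": [5.5,1.6,-2],"angular": [0,0,0],"hand": 255}
    - {"dp": [5.5,1.6,-4],"angular": [0,0,0],"hand": 255}
    - {"dp": [5.5,1.6,-5],"angular": [0,0,0],"hand": 255}
    - {"dp": [5.5,1.6,-5],"angular": [0,0,0],"hand": 255}

```text
t: 11.68
tcp_pos: [0.5609, 0.1076, 0.1393]
orientation: [-0.0, 0.983, 0.184, -0.002]
contact_force: [-0.9, -0.2, -0.7]
width: 0.0
grasp_force: 0.0
```

```bash
python3 w.py;python3 -c "
from plant import state;print(state()['joint_pos'].round(2))
import numpy as np
A=np.array([.552,.0485])
for a in range(80,225,10):
    print(a,((A+.060*np.array([np.cos(np.radians(a)),np.sin(np.radians(a))]))*100).round(2))"
```

```text
t 11.68 tcp [0.5609 0.1076 0.1393] r 0.0598 deg 81.5 F [-0.9 -0.2 -0.7] Ftan_acw 0.85 Frad -0.29
[-0.04  0.03 -0.19  1.35 -0.    2.73]
80 [56.24 10.76]
90 [55.2  10.85]
100 [54.16 10.76]
110 [53.15 10.49]
120 [52.2  10.05]
130 [51.34  9.45]
140 [50.6   8.71]
150 [50.    7.85]
160 [49.56  6.9 ]
170 [49.29  5.89]
180 [49.2   4.85]
190 [49.29  3.81]
200 [49.56  2.8 ]
210 [50.    1.85]
220 [50.6   0.99]
```

arm_command:
  rows:
    - {"dp": [-0.45,0,0.15],"angular": [0,0,0],"hand": 255}
    - {"dp": [-0.9,0.05,0.3],"angular": [0,0,0],"hand": 255}
    - {"dp": [-1.35,0.03,0.3],"angular": [0,0,0],"hand": 255}
    - {"dp": [-1.75,0,0.3],"angular": [0,0,0.07],"hand": 255}
    - {"dp": [-2.2,-0.08,0.3],"angular": [0,0,0.15],"hand": 255}
    - {"dp": [-2.6,-0.18,0.3],"angular": [0,0,0.22],"hand": 255}
    - {"dp": [-3.0,-0.3,0.3],"angular": [0,0,0.3],"hand": 255}
    - {"dp": [-3.5,-0.5,0.3],"angular": [0,0,0.37],"hand": 255}

```text
t: 12.35
tcp_pos: [0.5282, 0.103, 0.1468]
orientation: [0.0, 0.932, 0.364, 0.001]
contact_force: [0.5, -0.1, -0.2]
width: -0.0001
grasp_force: 0.0
```

```bash
python3 w.py
```

```text
t 12.35 tcp [0.5282 0.103  0.1468] r 0.0595 deg 113.6 F [ 0.5 -0.1 -0.2] Ftan_acw -0.42 Frad -0.25
```

arm_command:
  rows:
    - {"dp": [-0.37,-0.2,-0.2],"angular": [0,0,0.07],"hand": 255}
    - {"dp": [-0.73,-0.42,-0.4],"angular": [0,0,0.14],"hand": 255}
    - {"dp": [-1.07,-0.66,-0.4],"angular": [0,0,0.21],"hand": 255}
    - {"dp": [-1.4,-0.92,-0.4],"angular": [0,0,0.28],"hand": 255}
    - {"dp": [-1.7,-1.2,-0.4],"angular": [0,0,0.35],"hand": 255}
    - {"dp": [-2.0,-1.5,-0.4],"angular": [0,0,0.42],"hand": 255}
    - {"dp": [-2.2,-1.75,-0.4],"angular": [0,0,0.47],"hand": 255}
    - {"dp": [-2.4,-2.0,-0.4],"angular": [0,0,0.52],"hand": 255}

```text
t: 13.02
tcp_pos: [0.5039, 0.0827, 0.1425]
orientation: [0.001, 0.807, 0.59, 0.001]
contact_force: [0.4, -0.0, -0.2]
width: 0.0002
grasp_force: 0.0
```

```bash
python3 w.py
```

```text
t 13.02 tcp [0.5039 0.0827 0.1425] r 0.059 deg 144.6 F [ 0.4 -0.  -0.2] Ftan_acw -0.21 Frad -0.3
```

arm_command:
  rows:
    - {"dp": [-0.25,-0.36,0],"angular": [0,0,0.07],"hand": 255}
    - {"dp": [-0.45,-0.73,0],"angular": [0,0,0.14],"hand": 255}
    - {"dp": [-0.62,-1.1,0],"angular": [0,0,0.21],"hand": 255}
    - {"dp": [-0.77,-1.5,0],"angular": [0,0,0.28],"hand": 255}
    - {"dp": [-0.9,-1.9,0],"angular": [0,0,0.35],"hand": 255}
    - {"dp": [-1.0,-2.3,0],"angular": [0,0,0.42],"hand": 255}
    - {"dp": [-1.05,-2.6,0],"angular": [0,0,0.47],"hand": 255}
    - {"dp": [-1.07,-2.8,0],"angular": [0,0,0.5],"hand": 255}

```text
t: 13.68
tcp_pos: [0.4934, 0.0545, 0.1425]
orientation: [0.001, 0.636, 0.772, 0.0]
contact_force: [0.2, 0.3, 0.1]
width: 0.0
grasp_force: 0.0
```

```bash
python3 w.py
```

```text
t 13.68 tcp [0.4934 0.0545 0.1425] r 0.0589 deg 174.2 F [0.2 0.3 0.1] Ftan_acw -0.31 Frad -0.19
```

arm_command:
  rows:
    - {"dp": [-0.04,-0.45,0],"angular": [0,0,0.07],"hand": 255}
    - {"dp": [-0.04,-0.86,0],"angular": [0,0,0.14],"hand": 255}
    - {"dp": [-0.02,-1.2,0],"angular": [0,0,0.2],"hand": 255}
    - {"dp": [0.02,-1.5,0],"angular": [0,0,0.26],"hand": 255}
    - {"dp": [0.07,-1.8,0],"angular": [0,0,0.32],"hand": 255}
    - {"dp": [0.15,-2.1,0],"angular": [0,0,0.38],"hand": 255}
    - {"dp": [0.22,-2.4,0],"angular": [0,0,0.42],"hand": 255}
    - {"dp": [0.22,-2.4,0],"angular": [0,0,0.42],"hand": 255}

```text
t: 14.35
tcp_pos: [0.4955, 0.0306, 0.1424]
orientation: [0.001, 0.462, 0.887, 0.0]
contact_force: [-2.0, 2.0, 2.4]
width: -0.0001
grasp_force: 1.0
```

```bash
python3 w.py; python3 - <<'E'
from plant import viewer
from h import *
c=viewer.get_calibration("wrist");im=viewer.snapshot("wrist")[:,:,::-1]
cv2.imwrite("pics/w4.png",im)
for a in(201,214,231):
  a=np.radians(a);print(proj(c,[.552+.058*np.cos(a),.0485+.058*np.sin(a),.138]))
E
```

```text
t 14.35 tcp [0.4955 0.0306 0.1424] r 0.0593 deg 197.6 F [-2.   2.   2.4] Ftan_acw -2.5 Frad 1.29
[315.67550163 359.00834346]
[310.86716061 391.19111586]
[317.3744974 430.5984924]
```

View pics/w4.png

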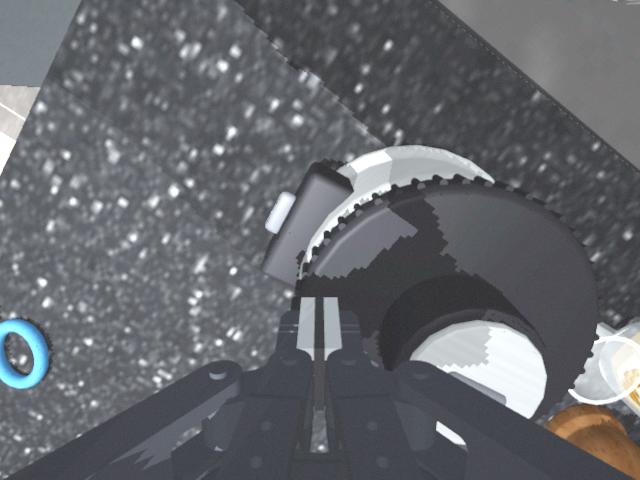

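The peg is hidden behind the fingers, and the contact force of about 2.5 N says it is near the fourth crest. Small steps now.

arm_command:
  rows:
    - {"dp": [0.03,-0.04,0],"angular": [0,0,0],"hand": 255}
    - {"dp": [0.06,-0.08,0],"angular": [0,0,0],"hand": 255}
    - {"dp": [0.08,-0.13,0],"angular": [0,0,0],"hand": 255}
    - {"dp": [0.1,-0.16,0],"angular": [0,0,0],"hand": 255}
    - {"dp": [0.1,-0.16,0],"angular": [0,0,0],"hand": 255}
    - {"dp": [0.1,-0.16,0],"angular": [0,0,0],"hand": 255}
    - {"dp": [0.1,-0.16,0],"angular": [0,0,0],"hand": 255}
    - {"dp": [0.1,-0.16,0],"angular": [0,0,0],"hand": 255}

```text
t: 15.07
tcp_pos: [0.4965, 0.0291, 0.1413]
orientation: [0.0, 0.463, 0.887, 0.0]
contact_force: [-0.0, 1.9, 1.1]
width: 0.0002
grasp_force: 0.5
```

```bash
python3 w.py
```

```text
t 15.07 tcp [0.4965 0.0291 0.1413] r 0.0587 deg 199.3 F [-0.   1.9  1.1] Ftan_acw -1.85 Frad -0.62
```

arm_command:
  rows:
    - {"dp": [0.03,-0.04,0],"angular": [0,0,0],"hand": 255}
    - {"dp": [0.06,-0.08,0],"angular": [0,0,0],"hand": 255}
    - {"dp": [0.08,-0.13,0],"angular": [0,0,0],"hand": 255}
    - {"dp": [0.1,-0.16,0],"angular": [0,0,0],"hand": 255}
    - {"dp": [0.1,-0.16,0],"angular": [0,0,0],"hand": 255}
    - {"dp": [0.1,-0.16,0],"angular": [0,0,0],"hand": 255}
    - {"dp": [0.1,-0.16,0],"angular": [0,0,0],"hand": 255}
    - {"dp": [0.1,-0.16,0],"angular": [0,0,0],"hand": 255}

```text
t: 15.73
tcp_pos: [0.4975, 0.0275, 0.1413]
orientation: [0.0, 0.463, 0.887, 0.0]
contact_force: [0.6, 0.2, 0.6]
width: -0.0002
grasp_force: 0.0
```

```bash
python3 w.py
```

```text
t 15.73 tcp [0.4975 0.0275 0.1413] r 0.0584 deg 201.1 F [0.6 0.2 0.6] Ftan_acw 0.08 Frad -0.65
```

The force has gone, so it snapped over the crest. Backing off, lifting clear and checking.

arm_command:
  rows:
    - {"dp": [-0.2,0.4,0],"angular": [0,0,0],"hand": 255}
    - {"dp": [-0.5,1,0],"angular": [0,0,0],"hand": 255}
    - {"dp": [-0.5,1,0],"angular": [0,0,0],"hand": 255}
    - {"dp": [-0.5,1,3],"angular": [0,0,0],"hand": 255}
    - {"dp": [-0.5,1,6],"angular": [0,0,0],"hand": 255}
    - {"dp": [-0.5,2,10],"angular": [0,0,0],"hand": 255}
    - {"dp": [-2,5,12],"angular": [0,0,0],"hand": 255}
    - {"dp": [-4,8,12],"angular": [0,0,0],"hand": 255}

```text
t: 16.4
tcp_pos: [0.4593, 0.1076, 0.2664]
orientation: [0.003, 0.464, 0.886, 0.002]
contact_force: [1.0, 0.8, -0.1]
width: 0.0005
grasp_force: 0.0
```

arm_command:
  rows:
    - {"dp": [-2,4,0],"angular": [0,0,0],"hand": 255}
    - {"dp": [-4,8,0],"angular": [0,0,0],"hand": 255}
    - {"dp": [-6,12,0],"angular": [0,0,0],"hand": 255}
    - {"dp": [-6,15,0],"angular": [0,0,0],"hand": 255}
    - {"dp": [-6,18,0],"angular": [0,0,0],"hand": 255}
    - {"dp": [-6,18,0],"angular": [0,0,0],"hand": 255}
    - {"dp": [-6,18,0],"angular": [0,0,0],"hand": 255}
    - {"dp": [-6,18,0],"angular": [0,0,0],"hand": 255}

```text
t: 17.07
tcp_pos: [0.3973, 0.2873, 0.2612]
orientation: [0.0, 0.462, 0.887, -0.0]
contact_force: [0.5, -0.0, -0.4]
width: 0.0
grasp_force: 0.0
```

```bash
python3 w.py; python3 - <<'E'
from plant import viewer
from h import *
c=viewer.get_calibration("top");im=viewer.snapshot("top")[:,:,::-1]
for k in range(2,7):
  a=np.radians(111+30*k);print(k,(np.array(proj(c,[.552+.058*np.cos(a),.0485+.058*np.sin(a),.138]))-[200,180])*5)
cv2.imwrite("pics/t2.png",cv2.resize(im[180:300,200:360],None,fx=5,fy=5))
E
```

```text
t 17.07 tcp [0.3973 0.2873 0.2612] r 0.2846 deg 122.9 F [ 0.5 -0.  -0.4] Ftan_acw -0.39 Frad -0.27
2 [225.18736966 471.28375118]
3 [307.77984946 460.17044601]
4 [374.00431273 409.33784118]
5 [406.05833067 332.6815503 ]
6 [395.56231726 250.92516916]
```

View pics/t2.png

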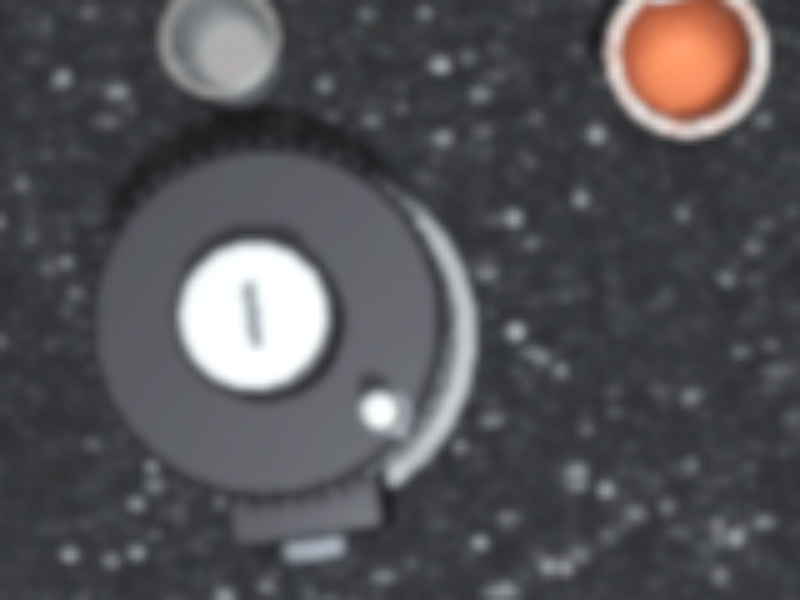

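The peg is at crop (379,411), which matches click 4 (predicted (374,409)). The cup and glass are where they were and the arm is clear.

```bash
python3 -c "
from plant import workorder;print(workorder.close_job())"
```

```text
the job is handed in; nothing more can be done
None
```

I pushed the collar firmly against its end stop (about 13 N at the peg), brought it back exactly four clicks and handed the job in with the arm clear; the last picture shows the peg at click 4, and nothing around the grinder was touched.

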